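Pack the drill-bit cases by height and close the end stop

ROBOT

A 6-joint arm with a two-finger parallel gripper is mounted at the origin on a cart in front of the work surface, level with it; the furniture and walls round the work are solid. World frame = base frame: x ahead of the robot, y to its left, z up, the work surface at z = 0. Lengths are in mm, angles in rad, forces in N, time in s.
With the tool pointing down it reaches from about 250 to 800 mm from the base axis. Payload 8.5 kg.
Tool frame: the origin (TCP) lies on the centre line of the jaws, within the pads' length; the fingertips stand 11 mm ahead of it and the grasp point (between the pads) lies 8 mm behind it (arm.nose_length is the distance from the TCP to the fingertips, in mm); z points along the fingers, y is the line along which they close (so a half turn about z gives the same grasp; the last joint's range is limited). The gripper opens to 85 mm and grips with 20 to 120 N. Pads are 22 mm wide; open, the fingers measure 114 mm over their backs; the gripper's body (76 mm by 85 mm) begins 54 mm behind the grasp point. The pads swing forward as they close: fully open they stand 13 mm farther back than shut.
Start: joints at [1.11, 0.238, -0.013, 1.319, 0, 1.571], TCP at [233.427, 470.201, 211.976] pointing down, gripper open.
Joint ranges: [-2.66, 2.66], [-1.03, 1.9], [-1.14, 1.46], [-1.82, 2.27], [-1.45, 1.34], [-3.14, 3.14]. Speed limits (rad/s): [2.22, 2.22, 2.79, 3.14, 3.14, 3.14].

INTERFACE

Orientations are given as a rotation vector (axis times angle).
In Python, from bench import readout, imaging, arm gives the robot as it stands. The module is installed in compiled form; this text tells all that it offers.
- The arm moves only by the tool jog_arm, never from a script. Its argument "targets" is a list of rows, each a list of 6 numbers: the shift along the world's x, y, z each as a share of 0.5 m, from -1 to 1, then the turn, a rotation vector about the world's x, y, z each as a share of 45 degrees, from -1 to 1. In form: [[tx, ty, tz, rx, ry, rz], ...]. A call has 1 to 12 rows; each row shifts and turns the commanded pose from where the row before left it; what a row does not reach is not made up. A row lasts 1/10 s, in which the tool goes at most 50 mm and 8.59 degrees, less where a joint would pass 70% of its speed; a pose out of reach is approached as far as the arm can. A call with a number of a shift or a turn outside -1 to 1 is refused whole. A call with a gripper value outside its range is refused whole. "jaw" is the gripper's target within -1 to 1 (fully open at 1, half-way at 0, shut at -1), set as the call begins (left out, the last holds). The fingers move at their own pace and stop on an object; "newtons" is the grip in N (left out, the last holds). Time passes only in rows, so rows that do not move let the fingers close. It gives the time, the measured TCP pose, the force, the opening and the grip force at its end, in the units of the state.
- readout.observe(): the state, without advancing time (a new reading comes with each control period).
- imaging.get_image(name): name is "scene" or "top" or "wrist"; returns a dict with "image" (480x640x3 uint8, red, green, blue), "z_map" (480x640 float32, mm along the optical axis (not along the pixel's ray), 0 where there is no reading), "K" (3x3 intrinsics, pixels), "rvec" (rotation vector, rad) and "tvec" (3), from world to camera coordinates, as OpenCV has them; the wrist camera has in their place "T_tool_cam" (4x4, takes a point from camera to tool coordinates, whose origin is the TCP and whose axes are the flange's). Camera axes: x right, y down, z forward; pixel columns grow to the right and rows downward; lengths in mm; the calibration is good to about 2 mm. A picture is of the moment at which its call begins: read the wrist's pose just before it.
- arm.sign_off(): hands the job in; it is judged then, once.
The state is a dict: "clock": time; "joint_pos": joint angles; "qvel": joint speeds; "tau": joint torques, N m; "position": TCP position; "tool_rot": TCP orientation; "ft_force": force on the tool from outside, world axes, zero at the start; "ft_torque": the same for the moment, N m; "width": finger opening in mm; "gripper_force": force on a finger pad.
Only numpy, scipy, OpenCV 4.12 (cv2) and the standard library are available. Lean on these libraries where they do the work, as an engineer would, in place of code of your own. Each camera call takes 0.05 s, during which the arm holds its last target. There are 200 camera calls.

TASK

Stand the four drill-bit cases upright in the rack, side by side in order of height, the shortest (orange) against the fixed end wall, then green, then blue, and the tallest (white) next to the sliding end stop. Their broad grey-panelled faces go against each other. Then push the end stop up snug so that no gaps are left in the row, and leave the tape measure and the glue bottle where they are.

Things in the scene. Friction and masses are not known exactly. Their poses are not given: they have to be found in the camera images.
- case_orange: orange drill-bit case, shortest of four: closed upright plastic box, 80 mm high, 56 mm deep (own x), 34 mm thick (own y), loose, 0.11 to 0.23 kg. Origin: centre of underside. Grip it near the top across x (seamed faces, 56 mm apart); the broad faces across y have grey panels. Half a turn makes no odds.
- case_green: green drill-bit case, second shortest of four: closed upright plastic box, 95 mm high, 56 mm deep (own x), 34 mm thick (own y), loose, 0.11 to 0.23 kg. Origin: centre of underside. Grip it near the top across x (seamed faces, 56 mm apart); the broad faces across y have grey panels. Half a turn makes no odds.
- case_blue: blue drill-bit case, second tallest of four: closed upright plastic box, 110 mm high, 56 mm deep (own x), 34 mm thick (own y), loose, 0.11 to 0.23 kg. Origin: centre of underside. Grip it near the top across x (seamed faces, 56 mm apart); the broad faces across y have grey panels. Half a turn makes no odds.
- case_white: white drill-bit case, tallest of four: closed upright plastic box, 125 mm high, 56 mm deep (own x), 34 mm thick (own y), loose, 0.11 to 0.23 kg. Origin: centre of underside. Grip it near the top across x (seamed faces, 56 mm apart); the broad faces across y have grey panels. Half a turn makes no odds.
- rack: fixed plywood board 92 (own x) x 304 (own y) x 10 mm, place and yaw vary; 5 mm high rails along its long edges leave 72 mm clear. Cases stand on it, 10 mm over the bench. Fixed end wall, 60 mm high, at its left (+y) end, inner face at y = 138 mm; sliding stop at the other. Packed cases centre at y = 121, 87, 53, 19 mm, broad faces across y. Origin: centre of underside.
- stop (a joint): slide of the grey end stop, m, growing toward the fixed wall (rack +y). Its inner face is at rack y = -87 mm + value, i.e. 225 mm from the wall at 0. Starts at 0 to 0.04; with four cases packed without gaps it reads 0.089. Slides with about 1.5 N of friction, stays where left; pushing the cases along takes 2 to 8 N more.
- stop_grip (a point): middle of the stop's black grip block, 98 mm over the bench: 18 mm thick across the rack (x), 28 mm long along it (y), top 16 mm above this point, sides clear for 25 mm below it. 40 mm behind the stop's inner face (rack y = -127 mm + joint). Pinch it across the rack from above, or push the stop from behind; its plate is 66 mm wide, 100 mm high.
- tape_measure: yellow tape measure, 62 x 85 x 37 mm, lying loose among the cases; a bystander. Origin: centre of the underside.
- glue_bottle: white glue bottle with an orange spout, 63 mm across, 191 mm high, standing loose behind the work; a bystander. Origin: centre of the underside.
Mind the look-alikes: they are no part of the job. Of the things shaped like the case_green, the green one is meant.

How it is judged:
By the outcome, as a careful person would: the job done as asked, in the order asked, and still so for the second after the job is handed in, with the robot touching nothing.
It also fails if it takes over 112 s, if anything falls off the work surface, if the arm or the gripper's body presses on something with over 40 N, if the wrist force passes 120 N, or if a joint passes its speed limit or range.

## Working session

There is one attempt and no reset: what is moved stays moved. The work goes in short steps, Python scripts to look and compute and a tool call to move; the robot and the scene stay as the last step left them, time stands still between calls to the robot, and variables do not carry over. Pictures are saved under pics/ and viewed, at most 14 in all, crops included, and the job is handed in when it is done.

Besides the shell and the picture viewer there is one more tool, called as name([rows], argument=value, ...), one row to a line, values as JSON. jog_arm: Moves the arm, as the interface text tells. Its arguments: {"type":"object","properties":{"targets":{"type":"array","items":{"type":"array","items":{"type":"number"}}},"jaw":{"type":"number"},"newtons":{"type":"number"}},"required":["targets"]}

```bash
mkdir -p pics; python3 - <<'E'
from bench import readout, imaging, arm
import cv2,numpy as np
s=readout.observe()
for k,v in s.items(): print(k,np.round(v,3))
print(arm.nose_length)
for n in ("scene","top"):
    d=imaging.get_image(n); cv2.imwrite(f"pics/{n}0.png",d["image"][:,:,::-1]); np.savez(f"{n}0.npz",**d)
    print(n,d["K"].round(1).tolist(),d["rvec"],d["tvec"])
E
```

```text
clock 0.0
joint_pos [ 1.11   0.239 -0.014  1.319  0.     1.571]
qvel [-0.001  0.     0.    -0.001 -0.001 -0.003]
tau [ 1.0000e-03 -5.3878e+01  3.4644e+01  1.8000e-02 -0.0000e+00  0.0000e+00]
position [233.271 469.847 211.38 ]
tool_rot [-7.170e-01 -3.058e+00  2.000e-03]
ft_force [-0.324 -0.651  0.172]
ft_torque [ 0.027 -0.021  0.008]
gripper_force 0.0
width 85.332
11.0
scene [[618.4, 0.0, 321.0], [0.0, 618.4, 233.7], [0.0, 0.0, 1.0]] [ 2.33850054 -0.78730873  0.28680934] [-414.48012066  334.26465294 1491.27732268]
top [[447.9, 0.0, 318.1], [0.0, 447.9, 229.2], [0.0, 0.0, 1.0]] [ 2.15125686 -2.12633741  0.21916274] [ 17.56432323 580.74212927 975.78373599]
```

View pics/scene0.png

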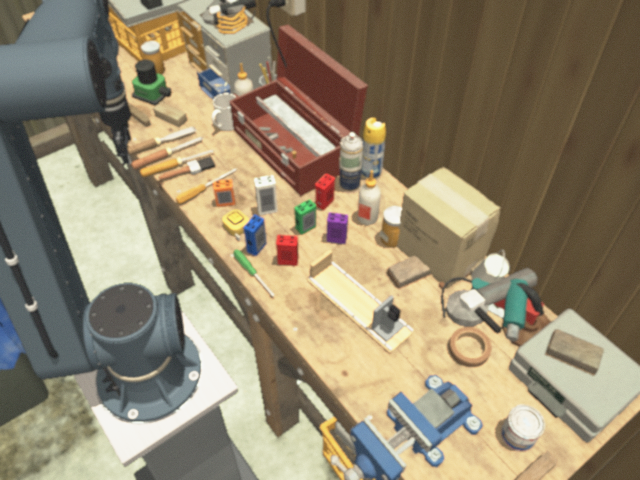

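View pics/top0.png

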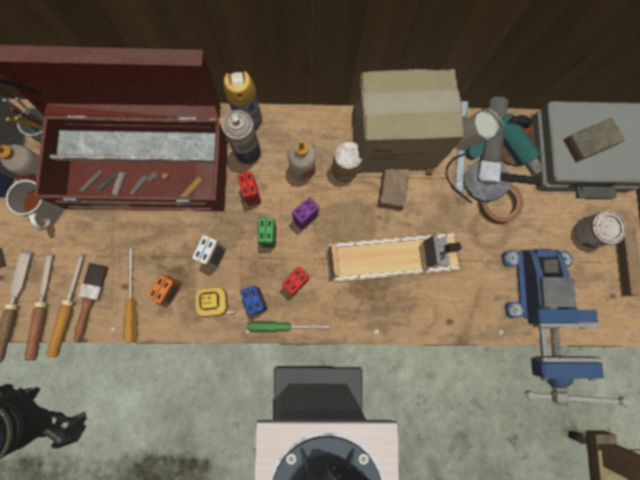

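The top view shows orange (162,290), white (205,250), green (266,232) and blue (253,300). The look-alikes are red (248,186), red (295,281) and purple (306,212). The green one at (266,232) is the only green case. The rack spans (330–460, 235–280), with the stop at (440,252). Next I measure from depth and take one confirming crop.

```bash
cat > h.py <<'E'
import cv2,numpy as np
def cloud(d):
    z=d["z_map"].astype(float);K=d["K"];v,u=np.mgrid[:480,:640]
    p=np.stack([(u-K[0,2])/K[0,0]*z,(v-K[1,2])/K[1,1]*z,z],-1)
    R=cv2.Rodrigues(np.asarray(d["rvec"],float))[0]
    return (p-np.asarray(d["tvec"]).ravel())@R
def rect(P):
    (c,(w,h),a)=cv2.minAreaRect(P[:,:2].astype(np.float32))
    if w<h: w,h,a=h,w,a+90
    return np.round(c,1),round(w,1),round(h,1),round((a+90)%180-90,1)  # yaw of long side from world x
E
python3 - <<'E'
from h import *
d=dict(np.load("top0.npz"));W=cloud(d);im=d["image"]
ok=d["z_map"]>0
for n,(u,v),h in [("orange",(162,290),80),("white",(205,250),125),("green",(266,232),95),("blue",(253,300),110),("red1",(248,186),0),("red2",(295,281),0),("purple",(306,212),0),("tape",(211,302),37),("glue",(302,160),0)]:
    b=np.zeros((480,640),bool);b[v-22:v+22,u-22:u+22]=1
    if not h: 
        bb=np.zeros_like(b);bb[v-6:v+7,u-6:u+7]=1;h=np.median(W[bb&ok][:,2])
    m=b&ok&(abs(W[...,2]-h)<9)
    P=W[m]; print(n,len(P),"z",P[:,2].mean().round(1),*rect(P))
m=ok&(W[...,2]>3)
b=np.zeros((480,640),bool);b[225:290,322:470]=1
for lo,hi in [(4,22),(40,75),(75,130)]:
    P=W[b&ok&(W[...,2]>lo)&(W[...,2]<hi)];print("rack",lo,len(P),P.mean(0).round(0),*rect(P), P.min(0).round(),P.max(0).round())
cv2.imwrite("pics/crop1.png",cv2.resize(im[170:330,140:340,::-1],(800,600),interpolation=cv2.INTER_CUBIC))
E
```

```text
orange 428 z 79.5 [439.5 365.7] 55.8 34.9 -26.6
white 440 z 124.6 [521.1 264.6] 55.9 35.0 -22.2
green 386 z 94.7 [570.  140.4] 54.4 34.2 -1.3
blue 435 z 109.6 [417.5 163.6] 55.8 34.1 21.9
red1 371 z 94.8 [672.3 184.2] 55.8 34.0 16.8
red2 406 z 94.9 [460.3  72.9] 54.7 33.7 -44.1
purple 383 z 94.7 [616.   53.5] 56.5 34.4 -47.1
tape 776 z 34.4 [414.5 265.5] 68.2 61.7 -83.8
glue 302 z 123.2 [738.2  63. ] 54.0 53.1 1.6
rack 4 4192 [ 521. -149.   11.] [ 525.2 -164.2] 354.4 153.8 -89.3 [ 447. -340.    4.] [604.  14.  22.]
rack 40 347 [516. -99.  63.] [ 522.  -136.7] 260.3 71.3 -83.9 [ 473. -267.   40.] [563.  -4.  75.]
rack 75 397 [ 532. -246.   99.] [ 540.2 -151. ] 265.9 63.2 83.9 [ 499. -284.   75.] [564. -15. 119.]
```

View pics/crop1.png

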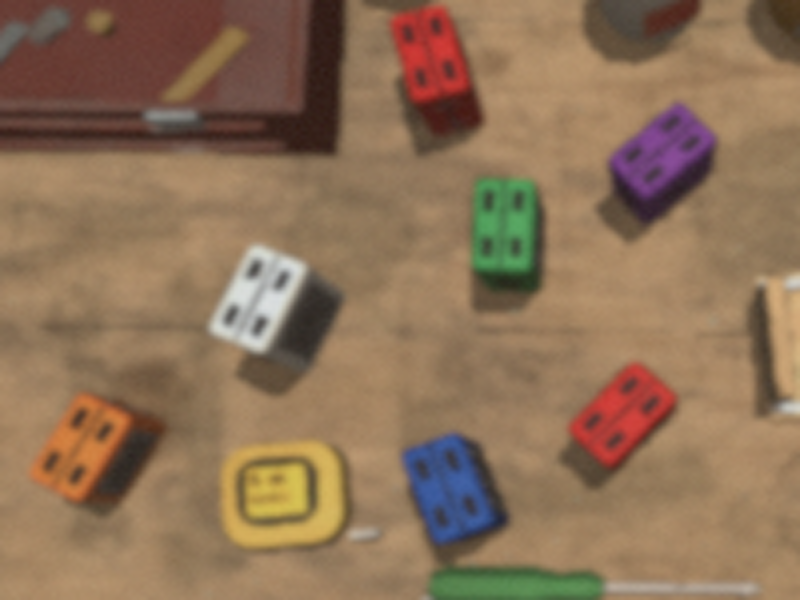

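The crop confirms green at crop (505,230); the red and purple cases are the look-alikes. The measured tops (56x34) and heights match the sizes given. Next I fit the rack more closely.

```bash
python3 - <<'E'
from h import *
d=dict(np.load("top0.npz"));W=cloud(d)
b=np.zeros((480,640),bool);b[225:290,322:470]=1;b&=d["z_map"]>0
def sel(zl,zh,xl,xh,yl,yh):
    P=W[b];return P[(P[:,2]>zl)&(P[:,2]<zh)&(P[:,0]>xl)&(P[:,0]<xh)&(P[:,1]>yl)&(P[:,1]<yh)]
for n,a in [("wall",(57,63,440,600,-40,40)),("plate",(94,106,440,600,-300,-180)),("grip",(110,120,440,600,-300,-200)),("board",(7,13,440,600,-210,-10)),("boardall",(7,18,440,600,-330,20))]:
    P=sel(*a);print(n,len(P),P.mean(0).round(1),*rect(P))
# board yaw: front rail edges by y bins
P=sel(6,18,440,600,-330,20)
for y in range(-200,0,20):
    Q=P[abs(P[:,1]-y)<5]
    if len(Q):print(y,Q[:,0].min().round(1),Q[:,0].max().round(1),len(Q), [Q[(Q[:,2]>13)][:,0].min().round(1),Q[(Q[:,2]>13)][:,0].max().round(1)] if (Q[:,2]>13).any() else "")
m=b.astype(np.uint8)
im=d["image"];cv2.imwrite("pics/crop2.png",cv2.resize(im[220:295,315:475,::-1],(800,375),interpolation=cv2.INTER_CUBIC))
E
```

```text
wall 8 [494.4 -10.6  59.7] [505.4  -8.8] 65.9 4.2 10.2
plate 154 [ 531.  -237.4   99.2] [ 527.1 -241.2] 64.0 50.3 53.2
grip 97 [ 535.3 -269.2  114. ] [ 535.6 -269.9] 26.4 17.1 -84.4
board 2362 [ 518.9 -115.9   10.2] [ 532.7 -109. ] 208.5 119.4 -84.0
boardall 3711 [ 520.9 -144.9   11.2] [ 538.5 -164.5] 321.3 119.5 -84.1
-200 483.6 572.7 154 [np.float64(487.9), np.float64(571.3)]
-180 481.1 574.9 159 [np.float64(483.1), np.float64(568.9)]
-160 478.5 569.5 160 [np.float64(482.7), np.float64(568.5)]
-140 476.0 566.9 154 [np.float64(480.1), np.float64(563.1)]
-120 473.6 564.1 154 [np.float64(475.4), np.float64(560.6)]
-100 473.1 564.0 162 [np.float64(477.5), np.float64(558.1)]
-80 470.6 561.5 151 [np.float64(474.8), np.float64(557.9)]
-60 467.9 558.6 180 [np.float64(472.3), np.float64(557.7)]
-40 465.4 556.1 150 [np.float64(467.6), np.float64(552.5)]
-20 463.0 575.2 50 [np.float64(467.3), np.float64(549.7)]
```

View pics/crop2.png

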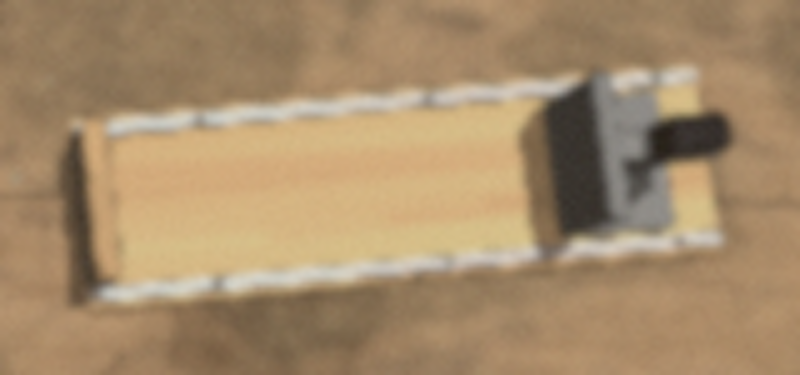

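The crop shows the wall at crop x≈80–115, the stop plate at x≈545–610, and the black grip at (700,133). The rack yaw is about +6.1°. Next I look at the profile along the rack.

```bash
python3 - <<'E'
from h import *
d=dict(np.load("top0.npz"));W=cloud(d);im=d["image"]
ps=0.1065;ey=np.array([-np.sin(ps),np.cos(ps)]);ex=np.array([np.cos(ps),np.sin(ps)])
o=np.array([518.4,-100.])
A=(W[...,:2]-o)@ey;B=(W[...,:2]-o)@ex
b=np.zeros((480,640),bool);b[215:295,318:475]=1;b&=d["z_map"]>0
for lo in list(range(66,126,3))+list(range(-215,-100,4)):
    m=b&(abs(B)<25)&(A>=lo)&(A<lo+(3 if lo>0 else 4)); z=W[m][:,2]
    if len(z): print(lo,len(z),np.percentile(z,[5,50,95]).round(0))
# known-height unprojection
R=cv2.Rodrigues(d["rvec"])[0];C=-R.T@d["tvec"].ravel()
def up(u,v,h):
    r=R.T@np.linalg.inv(d["K"])@[u,v,1];return C+r*(h-C[2])/r[2]
for n,c,h in [("railR1",(697,72),15),("railR2",(722,240),15),("wallin1",(106,122),60),("wallin2",(122,280),60),("wallbase1",(112,134),15),("plate1",(605,70),100),("plate2",(627,232),100)]:
    p=up(315+c[0]/5-.4,220+c[1]/5-.4,h);q=p[:2]-o;print(n,p.round(0),"A",(q@ey).round(1),"B",(q@ex).round(1))
E
```

```text
66 29 [ 7. 10. 13.]
69 25 [ 7. 10. 13.]
72 26 [ 7. 10. 13.]
75 5 [ 7.  9. 12.]
78 7 [64. 67. 69.]
81 28 [66. 70. 74.]
84 29 [68. 70. 73.]
87 30 [67. 70. 73.]
90 47 [42. 66. 71.]
93 51 [-2. 10. 40.]
96 26 [-3.  0.  2.]
99 28 [-2.  1.  3.]
102 26 [-2. -0.  3.]
105 25 [-3.  0.  3.]
108 26 [-3.  1.  3.]
111 26 [-2.  1.  3.]
114 26 [-3.  1.  2.]
117 26 [-2. -0.  2.]
120 28 [-3.  1.  4.]
123 11 [-2.  0.  3.]
-215 14 [-2.  0.  3.]
-211 5 [ 8.  9. 12.]
-207 20 [ 8. 11. 14.]
-203 21 [ 7. 10. 13.]
-199 15 [ 7. 11. 13.]
-195 20 [ 7. 10. 12.]
-191 9 [ 6. 10. 13.]
-187 17 [ 18.  20. 113.]
-183 40 [ 18.  22. 117.]
-179 38 [ 16.  20. 116.]
-175 40 [ 18.  22. 116.]
-171 42 [ 18.  23. 115.]
-167 31 [ 19. 111. 116.]
-163 23 [ 53. 112. 115.]
-159 43 [ 80.  99. 114.]
-155 12 [60. 87. 89.]
-151 8 [84. 87. 90.]
-147 10 [84. 88. 91.]
-143 12 [ 96.  99. 100.]
-139 39 [ 97. 100. 102.]
-135 215 [ 13.  68. 101.]
-131 107 [ 8. 34. 93.]
-127 35 [ 7. 10. 13.]
-123 33 [ 8.  9. 13.]
-119 35 [ 7. 11. 14.]
-115 35 [ 7. 11. 13.]
-111 34 [ 7. 10. 12.]
-107 38 [ 7. 10. 14.]
-103 31 [ 8. 11. 13.]
railR1 [ 580. -302.   15.] A -207.4 B 39.8
railR2 [ 500. -310.   15.] A -207.1 B -41.0
wallin1 [545. -16.  60.] A 80.7 B 35.8
wallin2 [474. -23.  60.] A 81.0 B -35.9
wallbase1 [546. -22.  15.] A 74.9 B 36.2
plate1 [ 565. -233.  100.] A -137.1 B 32.7
plate2 [ 494. -240.  100.] A -136.4 B -38.8
```

Rack origin is about (524.8,-159.5), yaw 6.1°. The wall's inner face is at +138, which agrees, and the stop joint is at about 0.015. I start with orange.

jog_arm([
  [0.0376, -0.0189, -0.015, 0, 0, -0.182],
  [0.0376, -0.0189, -0.015, 0, 0, -0.182],
  [0.0376, -0.0189, -0.015, 0, 0, -0.182],
  [0.0376, -0.0189, -0.015, 0, 0, -0.182],
  [0.0376, -0.0189, -0.015, 0, 0, -0.182],
  [0.0376, -0.0189, -0.015, 0, 0, -0.182],
  [0.0376, -0.0189, -0.015, 0, 0, -0.182],
  [0.0376, -0.0189, -0.015, 0, 0, -0.182],
  [0.0376, -0.0189, -0.015, 0, 0, -0.182],
  [0.0376, -0.0189, -0.015, 0, 0, -0.182],
  [0.0376, -0.0189, -0.015, 0, 0, -0.182],
  [0, 0, 0, 0, 0, 0],
], jaw=1, newtons=40)

```text
clock: 1.3
position: [441.4, 364.7, 128.0]
tool_rot: [2.675, 1.645, -0.003]
ft_force: [0.4, 0.3, -0.0]
width: 85.5
gripper_force: 0.0
```

jog_arm([
  [-0.001, 0.0005, -0.036, 0, 0, 0],
  [-0.001, 0.0005, -0.036, 0, 0, 0],
  [-0.001, 0.0005, -0.036, 0, 0, 0],
  [-0.001, 0.0005, -0.036, 0, 0, 0],
  [0, 0, 0, 0, 0, 0],
])

```text
clock: 1.8
position: [436.2, 366.5, 55.5]
tool_rot: [2.669, 1.657, -0.007]
ft_force: [-0.9, -0.0, -0.1]
width: 85.2
gripper_force: 0.0
```

jog_arm([
  [0, 0, 0, 0, 0, 0],
  [0, 0, 0, 0, 0, 0],
  [0, 0, 0, 0, 0, 0],
  [0, 0, 0, 0, 0, 0],
  [0, 0, 0, 0, 0, 0],
  [0, 0, 0, 0, 0, 0],
  [0, 0, 0, 0, 0, 0],
  [0, 0, 0, 0, 0, 0],
], jaw=-1)

```text
clock: 2.6
position: [436.7, 374.6, 67.5]
tool_rot: [-2.655, -1.652, -0.017]
ft_force: [-34.5, 9.0, 81.4]
width: 0.2
gripper_force: 36.5
```

Missed: the jaws shut fully and there is upward force. I look before moving again.

```bash
python3 - <<'E'
from bench import imaging
import cv2,numpy as np
d=imaging.get_image("top");s=imaging.get_image("scene");w=imaging.get_image("wrist")
np.savez("top1.npz",**d)
a=cv2.resize(d["image"][210:360,100:300],(400,300));b=cv2.resize(s["image"][140:290,140:340],(400,300));c=cv2.resize(w["image"],(400,300))
cv2.imwrite("pics/m1.png",np.vstack([np.hstack([a,b]),np.hstack([c,c*0])])[:,:,::-1]);print(w["T_tool_cam"].round(2))
E
```

```text
[[ 0.0000e+00 -9.5000e-01 -3.1000e-01  7.8780e+01]
 [ 1.0000e+00  0.0000e+00  0.0000e+00  8.0000e-02]
 [-0.0000e+00 -3.1000e-01  9.5000e-01 -1.6105e+02]
 [ 0.0000e+00  0.0000e+00  0.0000e+00  1.0000e+00]]
```

View pics/m1.png

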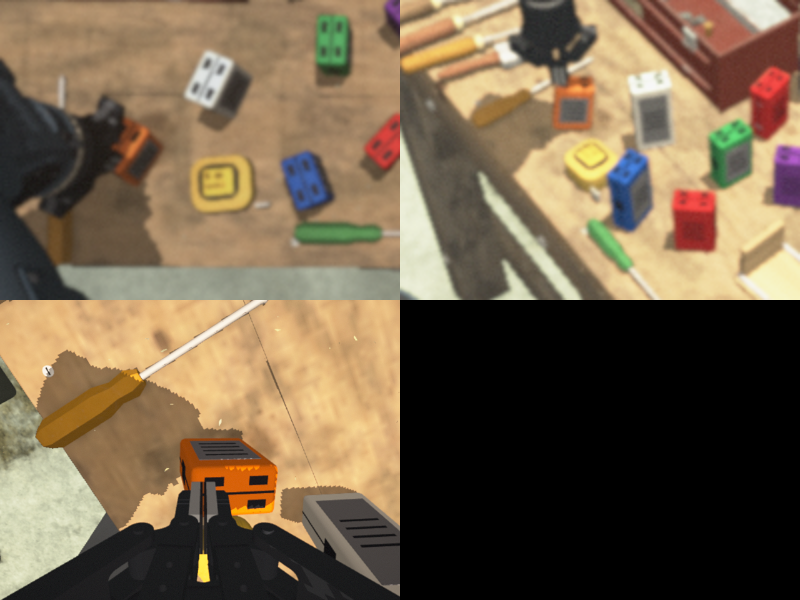

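```bash
cat >> h.py <<'E'
def wcloud(w,s):
    z=w["z_map"].astype(float);K=w["K"];v,u=np.mgrid[:480,:640]
    p=np.stack([(u-K[0,2])/K[0,0]*z,(v-K[1,2])/K[1,1]*z,z],-1)
    T=w["T_tool_cam"];p=p@T[:3,:3].T+T[:3,3]
    return p@cv2.Rodrigues(np.array(s["tool_rot"],float))[0].T+np.array(s["position"])
E
python3 - <<'E'
from bench import imaging,readout
from h import *
s=readout.observe();w=imaging.get_image("wrist");np.savez("w1.npz",**w)
W=wcloud(w,s);im=w["image"];hsv=cv2.cvtColor(im,cv2.COLOR_RGB2HSV)
print(s["position"],s["tool_rot"],s["ft_force"],s["tau"])
m=(w["z_map"]>0)&(hsv[...,0]>5)&(hsv[...,0]<14)&(hsv[...,1]>190)&(hsv[...,2]>90)
m[:300]=0;m[:, :280]=0;m[:,450:]=0;m[350:,:]&=True
P=W[m];print(len(P),P.min(0),P.max(0))
for lo in range(0,120,10):
    Q=P[(P[:,2]>=lo)&(P[:,2]<lo+10)]
    if len(Q)>10: print(lo,len(Q),Q.mean(0).round(0),*rect(Q))
cv2.imwrite("pics/w1.png",cv2.resize(im[200:480,180:560,::-1],(800,590)))
E
```

```text
[436.91658533 374.57524574  67.54673971] [-2.65552971 -1.65198937 -0.01739711] [-34.13570023   8.43236607  80.94862344] [-16.34202361 -18.76541018  15.92761338  -9.11749095  -9.21420157
  -0.05126977]
1895 [419.80499143 298.32290749  -2.43448105] [477.53001831 383.68649126 122.51635893]
70 621 [470. 354.  79.] [451.3 362.8] 57.0 14.1 -31.4
80 1162 [455. 361.  82.] [448.  361.9] 48.5 19.0 -31.0
90 21 [445. 379.  96.] [445.5 378.8] 12.4 1.5 -44.5
100 21 [442. 382. 105.] [446.4 378. ] 14.6 1.4 -44.2
110 34 [442. 382. 115.] [446.8 378.2] 14.9 1.5 -41.2
```

View pics/w1.png

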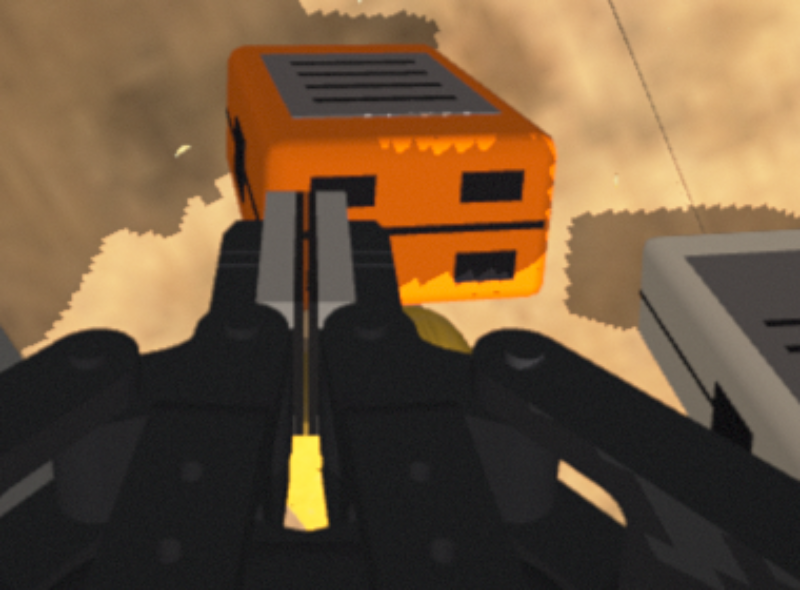

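The case is still upright, shifted about 10 mm. The closed tips rest on its top at crop (305,195), so the fingers closed above it. I check where the fingertips really are in tool coordinates.

```bash
python3 - <<'E'
from h import *
w=dict(np.load("w1.npz"));z=w["z_map"]
K=w["K"];T=w["T_tool_cam"]
for u,v in [(311,294),(311,300),(311,310),(311,325),(311,340),(340,300),(340,310),(334,305),(330,330),(360,320)]:
    p=T[:3,:3]@(np.array([(u-K[0,2])/K[0,0],(v-K[1,2])/K[1,1],1])*z[v,u])+T[:3,3];print(u,v,z[v,u],p.round(1))
E
```

```text
311 294 149.29358 [ 10.8  -4.6 -26.2]
311 300 145.42366 [ 10.6  -4.5 -30.3]
311 310 139.3172 [ 10.3  -4.3 -36.8]
311 325 130.51904 [ 10.3  -4.  -46.1]
311 340 122.99178 [ 10.1  -3.8 -54.1]
340 300 146.2125 [ 10.2   5.4 -29.6]
340 310 139.14268 [ 10.4   5.2 -37. ]
334 305 141.80304 [ 10.7   3.3 -34.1]
330 330 127.43579 [ 10.5   1.8 -49.3]
360 320 141.19234 [  6.3  11.9 -36.2]
```

jog_arm([
  [0, 0, 0.04, 0, 0, 0],
  [0, 0, 0.04, 0, 0, 0],
  [0, 0, 0.04, 0, 0, 0],
  [0, 0, 0, 0, 0, 0],
  [0, 0, 0, 0, 0, 0],
])

```text
clock: 3.3
position: [438.5, 367.5, 118.0]
tool_rot: [-2.671, -1.653, -0.002]
ft_force: [-0.5, 0.1, -1.2]
width: 0.2
gripper_force: 0.0
```

```bash
python3 - <<'E'
from bench import imaging,readout
from h import *
s=readout.observe();w=imaging.get_image("wrist");np.savez("w2.npz",**w)
d=imaging.get_image("top");np.savez("top2.npz",**d)
print(s["position"],s["tool_rot"],s["ft_force"],s["width"])
W=wcloud(w,s);z=w["z_map"];T=w["T_tool_cam"]
for zl,n in [(80,"orange"),(125,"white")]:
    m=(z>0)&(abs(W[...,2]-zl)<6);m[:250]=0
    k,l,st,c=cv2.connectedComponentsWithStats(m.astype(np.uint8))
    for i in range(1,k):
        if st[i,4]>800:P=W[l==i];print("wrist",n,c[i].round(),st[i,4],P[:,2].mean().round(1),*rect(P))
Wt=cloud(d)
m=(d["z_map"]>0)&(abs(Wt[...,2]-80)<5);m[:240]=0;m[330:]=0;m[:,:130]=0;m[:,200:]=0;P=Wt[m];print("top orange",len(P),*rect(P))
# column down the finger in tool coords
K=w["K"]
for v in range(250,345,6):
    u=312;p=T[:3,:3]@(np.array([(u-K[0,2])/K[0,0],(v-K[1,2])/K[1,1],1])*z[v,u])+T[:3,3];print(v,p.round(0),end=";")
cv2.imwrite("pics/w2.png",w["image"][:,:,::-1])
E
```

```text
[438.53771359 367.47656035 118.02242499] [-2.67097857e+00 -1.65336222e+00 -2.26400600e-03] [-0.54910472  0.0660255  -1.18453959] 0.2202137145591559
wrist orange [327. 266.] 3440 79.1 [436.6 361.4] 56.2 19.8 -28.1
wrist orange [532. 328.] 1686 80.2 [519.6 279.5] 62.3 28.2 7.2
wrist white [587. 398.] 6807 123.6 [518.8 267.5] 51.3 34.6 -22.1
top orange 361 [439.  365.1] 55.9 33.2 -28.0
250 [ 2. -6. 39.];256 [-1. -6. 38.];262 [-4. -6. 39.];268 [-7. -6. 38.];274 [-10.  -6.  38.];280 [-15.  -6.  40.];286 [-55.  -9. 118.];292 [ 11.  -4. -24.];298 [ 11.  -4. -29.];304 [ 10.  -4. -32.];310 [ 11.  -4. -37.];316 [ 11.  -4. -41.];322 [ 11.  -4. -45.];328 [ 10.  -4. -47.];334 [ 10.  -4. -51.];340 [ 10.  -3. -54.];
```

View pics/w2.png

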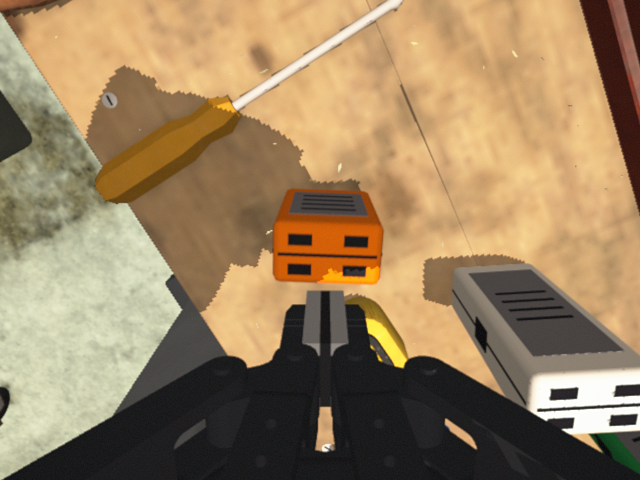

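The orange case is unmoved at (439,365), yaw -28°. The closed tips appear about 35 mm farther back than stated, at tool z≈-24. I probe gently on the case top to settle this.

jog_arm([
  [0.001, -0.005, -0.02, 0, 0, 0],
  [0, 0, -0.02, 0, 0, 0],
  [0, 0, 0, 0, 0, 0],
  [0, 0, 0, 0, 0, 0],
])

```text
clock: 3.8
position: [438.3, 364.4, 96.6]
tool_rot: [2.671, 1.653, -0.003]
ft_force: [-0.0, 0.4, 0.6]
width: 0.1
gripper_force: 0.0
```

jog_arm([
  [0, 0, -0.01, 0, 0, 0],
  [0, 0, 0, 0, 0, 0],
  [0, 0, 0, 0, 0, 0],
])

```text
clock: 4.1
position: [438.7, 364.8, 92.5]
tool_rot: [-2.671, -1.653, 0.0]
ft_force: [-0.6, 0.3, -1.3]
width: -0.2
gripper_force: 0.0
```

jog_arm([
  [0, 0, -0.01, 0, 0, 0],
  [0, 0, 0, 0, 0, 0],
  [0, 0, 0, 0, 0, 0],
])

```text
clock: 4.4
position: [438.6, 364.7, 87.3]
tool_rot: [-2.671, -1.653, 0.001]
ft_force: [-0.2, 0.2, 0.1]
width: 0.2
gripper_force: 0.0
```

jog_arm([
  [0, 0, -0.01, 0, 0, 0],
  [0, 0, -0.01, 0, 0, 0],
  [0, 0, 0, 0, 0, 0],
  [0, 0, 0, 0, 0, 0],
])

```text
clock: 4.8
position: [438.6, 364.6, 77.2]
tool_rot: [-2.671, -1.653, 0.001]
ft_force: [1.1, 0.3, -0.1]
width: -0.1
gripper_force: 0.0
```

jog_arm([
  [0, 0, -0.01, 0, 0, 0],
  [0, 0, 0, 0, 0, 0],
  [0, 0, 0, 0, 0, 0],
])

```text
clock: 5.1
position: [438.6, 364.7, 72.3]
tool_rot: [-2.671, -1.653, 0.001]
ft_force: [-0.1, 0.5, -0.7]
width: -0.1
gripper_force: 0.0
```

jog_arm([
  [0, 0, -0.008, 0, 0, 0],
  [0, 0, 0, 0, 0, 0],
  [0, 0, 0, 0, 0, 0],
])

```text
clock: 5.4
position: [438.7, 364.7, 68.3]
tool_rot: [-2.671, -1.653, 0.0]
ft_force: [-0.5, -0.5, 0.3]
width: -0.2
gripper_force: 0.0
```

jog_arm([
  [0, 0, -0.008, 0, 0, 0],
  [0, 0, 0, 0, 0, 0],
  [0, 0, 0, 0, 0, 0],
])

```text
clock: 5.7
position: [438.6, 364.7, 64.3]
tool_rot: [-2.671, -1.653, 0.0]
ft_force: [0.2, 0.4, 1.2]
width: 0.1
gripper_force: 0.0
```

jog_arm([
  [0, 0, -0.006, 0, 0, 0],
  [0, 0, 0, 0, 0, 0],
  [0, 0, 0, 0, 0, 0],
])

```text
clock: 6.0
position: [438.7, 364.7, 61.4]
tool_rot: [-2.671, -1.653, 0.0]
ft_force: [0.6, -0.5, 0.5]
width: -0.1
gripper_force: 0.0
```

jog_arm([
  [0, 0, -0.006, 0, 0, 0],
  [0, 0, 0, 0, 0, 0],
  [0, 0, 0, 0, 0, 0],
])

```text
clock: 6.3
position: [439.3, 365.4, 60.8]
tool_rot: [-2.671, -1.653, -0.004]
ft_force: [-4.0, -2.8, 19.6]
width: -0.3
gripper_force: 10.4
```

Contact comes at TCP 61, so the shut tips sit about 19 mm behind the reported TCP, not 11 mm ahead. I therefore command heights about 30 mm lower and grasp at TCP z ≈ h-54.

jog_arm([
  [0, 0, 0.03, 0, 0, -0.027],
  [0, 0, 0.03, 0, 0, 0],
  [0, 0, 0, 0, 0, 0],
  [0, 0, 0, 0, 0, 0],
  [0, 0, 0, 0, 0, 0],
  [0, 0, 0, 0, 0, 0],
  [0, 0, 0, 0, 0, 0],
], jaw=1)

```text
clock: 7.0
position: [438.5, 364.5, 87.9]
tool_rot: [2.689, 1.625, -0.002]
ft_force: [0.2, 0.8, -0.5]
width: 85.2
gripper_force: 0.0
```

jog_arm([
  [0, 0, -0.031, 0, 0, 0],
  [0, 0, -0.031, 0, 0, 0],
  [0, 0, -0.031, 0, 0, 0],
  [0, 0, -0.031, 0, 0, 0],
  [0, 0, 0, 0, 0, 0],
])

```text
clock: 7.5
position: [437.5, 363.7, 24.4]
tool_rot: [2.688, 1.625, -0.006]
ft_force: [-0.2, 0.6, 0.4]
width: 85.3
gripper_force: 0.0
```

jog_arm([
  [0, 0, 0, 0, 0, 0],
  [0, 0, 0, 0, 0, 0],
  [0, 0, 0, 0, 0, 0],
  [0, 0, 0, 0, 0, 0],
  [0, 0, 0, 0, 0, 0],
], jaw=-1)

```text
clock: 8.0
position: [439.2, 365.3, 27.5]
tool_rot: [-2.688, -1.625, -0.003]
ft_force: [-1.4, 0.3, 6.3]
width: 55.5
gripper_force: 43.3
```

jog_arm([
  [0, 0, 0.04, 0, 0, 0],
  [0, 0, 0.08, 0, 0, 0.15],
  [0, 0, 0.08, 0, 0, 0.15],
  [0, 0, 0.08, 0, 0, 0.15],
  [0.004, -0.03, 0, 0, 0, 0.15],
  [0.01, -0.06, 0, 0, 0, 0.15],
  [0.016, -0.085, 0, 0, 0, 0],
  [0.016, -0.085, 0, 0, 0, 0],
  [0.016, -0.085, 0, 0, 0, 0],
  [0.016, -0.085, 0, 0, 0, 0],
  [0.016, -0.085, 0, 0, 0, 0],
  [0.016, -0.085, 0, 0, 0, 0],
], newtons=60)

```text
clock: 9.2
position: [493.6, 63.0, 166.6]
tool_rot: [2.101, 2.335, 0.0]
ft_force: [0.0, 0.5, -1.5]
width: 55.2
gripper_force: 64.7
```

jog_arm([
  [0.016, -0.085, 0, 0, 0, 0],
  [0.014, -0.08, 0, 0, 0, 0],
  [0.005, -0.03, 0, 0, 0, 0],
  [0, 0, 0, 0, 0, 0],
  [0, 0, 0, 0, 0, 0],
])

```text
clock: 9.7
position: [510.9, -32.4, 166.4]
tool_rot: [-2.102, -2.334, 0.0]
ft_force: [0.1, 1.0, -2.2]
width: 55.2
gripper_force: 64.7
```

jog_arm([
  [0.003, -0.0196, 0, 0, 0, 0],
  [0, 0, -0.07, 0, 0, 0],
  [0, 0, -0.07, 0, 0, 0],
  [0, 0, -0.06, 0, 0, 0],
  [0, 0, -0.03, 0, 0, 0],
  [0, 0, -0.018, 0, 0, 0],
  [0, 0, 0, 0, 0, 0],
  [0, 0, 0, 0, 0, 0],
])

```text
clock: 10.5
position: [513.3, -42.3, 43.2]
tool_rot: [2.1, 2.336, 0.001]
ft_force: [-0.6, 0.4, -1.6]
width: 54.9
gripper_force: 64.6
```

```bash
python3 - <<'E'
from bench import imaging,readout
from h import *
s=readout.observe();w=imaging.get_image("wrist")
print(s["position"],s["ft_force"])
cv2.imwrite("pics/w3.png",w["image"][:,:,::-1])
E
```

```text
[513.2927481  -42.25315443  43.16587295] [-0.63248126  0.44709165 -1.63688506]
```

View pics/w3.png

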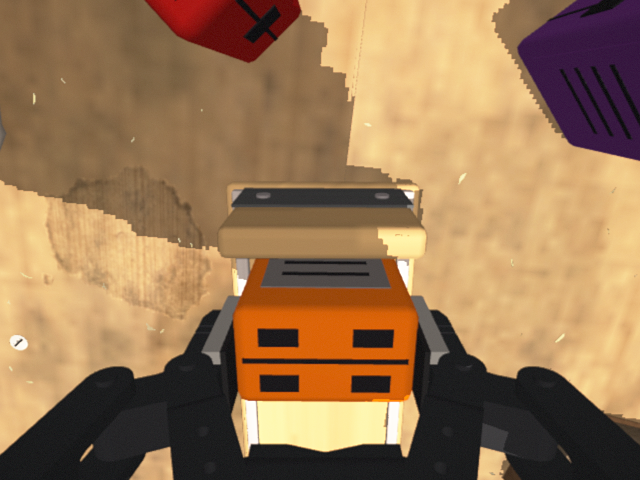

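The orange case hangs centred between the rails (columns 245–405), with the wall edge at row 255 just ahead. I lower it and release.

jog_arm([
  [0, 0, -0.006, 0, 0, 0],
  [0, 0, -0.005, 0, 0, 0],
  [0, 0, 0, 0, 0, 0],
  [0, 0, 0, 0, 0, 0],
])

```text
clock: 10.95
position: [513.3, -42.6, 37.5]
tool_rot: [2.101, 2.335, 0.001]
ft_force: [-0.7, -0.6, 4.7]
width: 55.1
gripper_force: 65.0
```

jog_arm([
  [0, 0, 0, 0, 0, 0],
  [0, 0, 0, 0, 0, 0],
  [0, 0, 0, 0, 0, 0],
  [0, 0, 0, 0, 0, 0],
  [0, 0, 0, 0, 0, 0],
  [0, 0, 0.05, 0, 0, 0],
  [0, 0, 0.08, 0, 0, 0],
  [0, 0, 0.08, 0, 0, 0],
  [0, 0, 0.03, 0, 0, 0],
], jaw=1)

```text
clock: 11.85
position: [514.2, -42.6, 160.7]
tool_rot: [2.099, 2.333, 0.004]
ft_force: [0.0, 0.3, 1.1]
width: 85.4
gripper_force: 0.0
```

jog_arm([
  [0.0112, 0.0366, 0, 0, 0, -0.054],
  [0.0224, 0.0732, 0, 0, 0, -0.054],
  [0.0224, 0.0732, 0, 0, 0, -0.054],
  [0.0224, 0.0732, 0, 0, 0, 0],
  [0.0224, 0.0732, 0, 0, 0, 0],
  [0.0112, 0.0366, 0, 0, 0, 0],
  [0, 0, 0, 0, 0, 0],
  [0, 0, 0, 0, 0, 0],
])

```text
clock: 12.65
position: [568.3, 140.1, 156.6]
tool_rot: [-2.245, -2.198, 0.002]
ft_force: [0.1, -0.4, 0.5]
width: 85.4
gripper_force: 0.0
```

```bash
cat > look.py <<'E'
import sys
from bench import imaging,readout
from h import *
h=float(sys.argv[1])
s=readout.observe();w=imaging.get_image("wrist");W=wcloud(w,s)
r=np.array(s["tool_rot"]);print(s["position"].round(1) if hasattr(s["position"],"round") else s["position"],"jaw yaw",2*np.degrees(np.arctan2(r[1],r[0]))-90)
m=(w["z_map"]>0)&(abs(W[...,2]-h)<5)
k,l,st,c=cv2.connectedComponentsWithStats(m.astype(np.uint8))
for i in range(1,k):
    if st[i,4]>1000:
        P=W[l==i];print(c[i].round(),st[i,4],P[:,2].mean().round(1),w["image"][l==i].mean(0).round(),*rect(P))
E
python3 look.py 95
```

```text
[568.3 140.1 156.6] jaw yaw -361.20903899884274
[521. 151.] 6708 93.8 [212.  45.  39.] [672.7 185.4] 56.0 34.2 16.7
[328. 234.] 5526 93.8 [ 50. 135.  68.] [570.2 141.9] 56.2 33.4 -0.9
[130. 326.] 1804 93.5 [201.  37.  32.] [450.3  85. ] 35.0 25.8 46.4
[582. 327.] 1284 95.2 [133. 120. 104.] [723.5  76.6] 60.5 25.6 50.2
[404. 363.] 4109 93.7 [149.  69. 168.] [615.8  54.9] 56.2 34.3 -47.4
```

jog_arm([
  [0.003, 0.002, -0.07, 0, 0, 0],
  [0, 0, -0.07, 0, 0, 0],
  [0, 0, -0.06, 0, 0, 0],
  [0, 0, -0.03, 0, 0, 0],
  [0, 0, 0, 0, 0, 0],
  [0, 0, 0, 0, 0, 0],
])

```text
clock: 13.3
position: [570.3, 140.4, 42.6]
tool_rot: [2.247, 2.196, -0.0]
ft_force: [-0.4, 0.1, -0.3]
width: 85.3
gripper_force: 0.0
```

jog_arm([
  [0, 0, 0, 0, 0, 0],
  [0, 0, 0, 0, 0, 0],
  [0, 0, 0, 0, 0, 0],
  [0, 0, 0, 0, 0, 0],
  [0, 0, 0, 0, 0, 0],
], jaw=-1)

```text
clock: 13.8
position: [570.9, 141.5, 43.5]
tool_rot: [2.245, 2.196, 0.003]
ft_force: [-1.7, -0.4, 6.3]
width: 55.3
gripper_force: 63.3
```

jog_arm([
  [0, 0, 0.04, 0, 0, 0],
  [0, 0, 0.08, 0, 0, 0],
  [0, 0, 0.08, 0, 0, 0],
  [0, 0, 0.05, 0, 0, 0.04],
  [-0.01, -0.04, 0, 0, 0, 0.04],
  [-0.02, -0.08, 0, 0, 0, 0.04],
  [-0.02, -0.08, 0, 0, 0, 0.042],
  [-0.02, -0.08, 0, 0, 0, 0],
  [-0.02, -0.08, 0, 0, 0, 0],
  [-0.0125, -0.051, 0, 0, 0, 0],
  [-0.006, -0.029, 0, 0, 0, 0],
  [0, 0, 0, 0, 0, 0],
])

```text
clock: 15.0
position: [515.8, -79.9, 167.4]
tool_rot: [2.103, 2.333, 0.0]
ft_force: [-0.6, 0.4, -2.3]
width: 55.0
gripper_force: 64.0
```

jog_arm([
  [0, 0, 0, 0, 0, 0],
  [0, 0, 0, 0, 0, 0],
])

```text
clock: 15.2
position: [516.3, -77.5, 167.0]
tool_rot: [-2.1, -2.337, -0.0]
ft_force: [0.2, 0.4, -1.8]
width: 55.0
gripper_force: 64.0
```

```bash
python3 look.py 90
```

```text
[516.3 -77.5 167. ] jaw yaw -353.8923147098668
[554.  27.] 4110 93.1 [130.  60. 148.] [619.9  49.2] 43.6 34.1 -47.3
[325. 167.] 5649 88.8 [183.  97.  21.] [512.4 -41.1] 56.2 34.2 5.2
[323. 438.] 1003 90.0 [77. 74. 72.] [ 531.5 -230.3] 65.9 5.0 5.0
```

jog_arm([
  [0, -0.003, -0.07, 0, 0, 0],
  [0, 0, -0.07, 0, 0, 0],
  [0, 0, -0.05, 0, 0, 0],
  [0, 0, -0.02, 0, 0, 0],
  [0, 0, -0.01, 0, 0, 0],
  [0, 0, 0, 0, 0, 0],
  [0, 0, 0, 0, 0, 0],
])

```text
clock: 15.95
position: [516.9, -80.0, 58.1]
tool_rot: [2.1, 2.335, 0.001]
ft_force: [-0.4, -0.0, -1.0]
width: 55.2
gripper_force: 64.0
```

jog_arm([
  [0, 0, -0.006, 0, 0, 0],
  [0, 0, -0.006, 0, 0, 0],
  [0, 0, 0, 0, 0, 0],
  [0, 0, 0, 0, 0, 0],
])

```text
clock: 16.35
position: [516.8, -80.3, 53.4]
tool_rot: [2.1, 2.333, 0.003]
ft_force: [-5.9, -0.3, 20.8]
width: 55.3
gripper_force: 66.6
```

jog_arm([
  [0, 0, 0, 0, 0, 0],
  [0, 0, 0, 0, 0, 0],
  [0, 0, 0, 0, 0, 0],
  [0, 0, 0, 0, 0, 0],
  [0, 0, 0.05, 0, 0, 0],
  [0, 0, 0.08, 0, 0, 0],
  [0, 0, 0.08, 0, 0, 0],
  [0, 0, 0, 0, 0, 0],
], jaw=1)

```text
clock: 17.15
position: [518.7, -80.5, 160.9]
tool_rot: [2.097, 2.331, 0.006]
ft_force: [1.1, 1.3, -0.2]
width: 85.5
gripper_force: 0.0
```

jog_arm([
  [-0.015, 0.035, 0, 0, 0, 0.1],
  [-0.033, 0.08, 0, 0, 0, 0.1],
  [-0.033, 0.08, 0, 0, 0, 0.1],
  [-0.033, 0.08, 0, 0, 0, 0.056],
  [-0.033, 0.08, 0, 0, 0, 0],
  [-0.033, 0.08, 0, 0, 0, 0],
  [-0.018, 0.05, 0, 0, 0, 0],
  [0, 0, 0, 0, 0, 0],
  [0, 0, 0, 0, 0, 0],
])

```text
clock: 18.05
position: [416.7, 162.8, 155.6]
tool_rot: [-1.753, -2.607, 0.001]
ft_force: [0.5, -0.6, -0.7]
width: 85.1
gripper_force: 0.0
```

```bash
python3 look.py 110
```

```text
[416.7 162.8 155.6] jaw yaw -337.8305860558662
[574. 134.] 1354 110.0 [113. 104.  93.] [508.8 257.6] 61.2 27.5 -54.3
[328. 243.] 6260 108.8 [ 35.  72. 131.] [416.8 165.3] 55.8 33.4 22.8
```

jog_arm([
  [0.001, 0.003, -0.07, 0, 0, 0],
  [0, 0, -0.07, 0, 0, 0],
  [0, 0, -0.04, 0, 0, 0],
  [0, 0, -0.019, 0, 0, 0],
  [0, 0, 0, 0, 0, 0],
  [0, 0, 0, 0, 0, 0],
])

```text
clock: 18.7
position: [418.2, 163.7, 57.2]
tool_rot: [1.756, 2.604, 0.001]
ft_force: [-0.1, 0.5, 0.4]
width: 85.6
gripper_force: 0.0
```

jog_arm([
  [0, 0, 0, 0, 0, 0],
  [0, 0, 0, 0, 0, 0],
  [0, 0, 0, 0, 0, 0],
  [0, 0, 0, 0, 0, 0],
  [0, 0, 0, 0, 0, 0],
], jaw=-1)

```text
clock: 19.2
position: [418.1, 164.2, 57.6]
tool_rot: [1.754, 2.605, 0.002]
ft_force: [-1.1, -1.4, 6.7]
width: 55.1
gripper_force: 63.3
```

jog_arm([
  [0, 0, 0.04, 0, 0, 0],
  [0, 0, 0.08, 0, 0, 0],
  [0, 0, 0.08, 0, 0, 0],
  [0, 0, 0.06, 0, 0, -0.1],
  [0.014, -0.04, 0, 0, 0, -0.1],
  [0.029, -0.08, 0, 0, 0, -0.1],
  [0.029, -0.08, 0, 0, 0, -0.056],
  [0.029, -0.08, 0, 0, 0, 0],
  [0.029, -0.08, 0, 0, 0, 0],
  [0.029, -0.08, 0, 0, 0, 0],
  [0.029, -0.08, 0, 0, 0, 0],
  [0.016, -0.043, 0, 0, 0, 0],
])

```text
clock: 20.4
position: [520.2, -120.4, 186.6]
tool_rot: [2.103, 2.333, -0.0]
ft_force: [0.7, 0.9, -2.4]
width: 55.5
gripper_force: 64.8
```

jog_arm([
  [0, 0, 0, 0, 0, 0],
  [0, 0, 0, 0, 0, 0],
])

```text
clock: 20.6
position: [519.2, -117.7, 186.4]
tool_rot: [-2.102, -2.334, 0.0]
ft_force: [-0.0, 0.2, -2.2]
width: 55.6
gripper_force: 64.8
```

```bash
python3 look.py 105; python3 look.py 90
```

```text
[ 519.2 -117.7  186.4] jaw yaw -354.0197923816671
[326. 165.] 5477 103.8 [ 51. 128.  67.] [515.9 -80.6] 56.2 34.1 6.5
[627. 379.] 1054 104.7 [87. 72. 52.] [ 734.1 -200.1] 81.2 3.2 -84.4
[ 519.  -117.1  186.5] jaw yaw -353.96228207743917
[328.  94.] 5650 88.8 [199. 117.  30.] [512.4 -41.2] 56.0 33.9 5.1
[619. 347.] 1403 89.7 [89. 74. 53.] [ 733.8 -185.7] 113.1 4.6 -86.4
```

jog_arm([
  [0.001, -0.001, -0.07, 0, 0, 0],
  [0, 0, -0.07, 0, 0, 0],
  [0, 0, -0.05, 0, 0, 0],
  [0, 0, -0.03, 0, 0, 0],
  [0, 0, -0.012, 0, 0, 0],
  [0, 0, 0, 0, 0, 0],
  [0, 0, 0, 0, 0, 0],
])

```text
clock: 21.4
position: [520.5, -117.7, 71.5]
tool_rot: [2.1, 2.335, 0.001]
ft_force: [0.5, -0.1, -1.5]
width: 54.6
gripper_force: 64.8
```

jog_arm([
  [0, 0, -0.004, 0, 0, 0],
  [0, 0, -0.004, 0, 0, 0],
  [0, 0, 0, 0, 0, 0],
  [0, 0, 0, 0, 0, 0],
])

```text
clock: 21.8
position: [520.6, -118.2, 67.6]
tool_rot: [2.1, 2.334, 0.001]
ft_force: [-2.2, 0.3, 5.9]
width: 55.3
gripper_force: 65.6
```

jog_arm([
  [0, 0, 0, 0, 0, 0],
  [0, 0, 0, 0, 0, 0],
  [0, 0, 0, 0, 0, 0],
  [0, 0, 0, 0, 0, 0],
  [0, 0, 0.05, 0, 0, 0],
  [0, 0, 0.08, 0, 0, 0],
  [0, 0, 0.08, 0, 0, 0],
  [0, 0, 0, 0, 0, 0],
], jaw=1)

```text
clock: 22.6
position: [522.6, -118.7, 176.6]
tool_rot: [2.097, 2.33, 0.006]
ft_force: [0.1, 0.0, -0.1]
width: 85.4
gripper_force: 0.0
```

jog_arm([
  [0, 0.036, 0, 0, 0, -0.13],
  [0, 0.08, 0, 0, 0, -0.13],
  [0, 0.08, 0, 0, 0, -0.13],
  [0, 0.08, 0, 0, 0, -0.13],
  [0, 0.08, 0, 0, 0, -0.109],
  [0, 0.08, 0, 0, 0, 0],
  [0, 0.08, 0, 0, 0, 0],
  [0, 0.08, 0, 0, 0, 0],
  [0, 0.08, 0, 0, 0, 0],
  [0, 0.07, 0, 0, 0, 0],
  [0, 0.02, 0, 0, 0, 0],
  [0, 0, 0, 0, 0, 0],
])

```text
clock: 23.8
position: [519.6, 266.1, 170.7]
tool_rot: [-2.606, -1.754, 0.002]
ft_force: [-0.6, -0.1, 0.4]
width: 85.5
gripper_force: 0.0
```

jog_arm([
  [0, 0, 0, 0, 0, 0],
  [0, 0, 0, 0, 0, 0],
])

```text
clock: 24.0
position: [520.0, 263.6, 171.4]
tool_rot: [2.61, 1.749, -0.001]
ft_force: [0.5, 0.3, -0.1]
width: 85.3
gripper_force: 0.0
```

```bash
python3 look.py 125
```

```text
[520.  263.6 171.4] jaw yaw -22.339333989115204
[539. 118.] 4179 122.2 [153.  98.  81.] [655.5 296.5] 99.2 56.2 -89.6
[325. 241.] 6270 123.8 [168. 155. 140.] [521.4 266.2] 56.2 33.5 -22.2
```

jog_arm([
  [0.002, 0.003, -0.07, 0, 0, 0],
  [0, 0, -0.07, 0, 0, 0],
  [0, 0, -0.04, 0, 0, 0],
  [0, 0, -0.02, 0, 0, 0],
  [0, 0, 0, 0, 0, 0],
  [0, 0, 0, 0, 0, 0],
])

```text
clock: 24.65
position: [521.7, 266.3, 72.5]
tool_rot: [2.609, 1.75, 0.002]
ft_force: [1.4, 0.6, 0.8]
width: 85.4
gripper_force: 0.0
```

jog_arm([
  [0, 0, 0, 0, 0, 0],
  [0, 0, 0, 0, 0, 0],
  [0, 0, 0, 0, 0, 0],
  [0, 0, 0, 0, 0, 0],
  [0, 0, 0, 0, 0, 0],
], jaw=-1)

```text
clock: 25.15
position: [521.8, 267.0, 72.8]
tool_rot: [2.608, 1.751, 0.004]
ft_force: [-0.4, 0.3, 5.4]
width: 55.1
gripper_force: 64.8
```

jog_arm([
  [0, 0, 0.04, 0, 0, 0],
  [0, 0, 0.08, 0, 0, 0],
  [0, 0, 0.08, 0, 0, 0],
  [0, 0, 0.08, 0, 0, 0.13],
  [0.001, -0.04, 0.015, 0, 0, 0.13],
  [0.001, -0.08, 0, 0, 0, 0.13],
  [0.001, -0.08, 0, 0, 0, 0.13],
  [0, -0.08, 0, 0, 0, 0.11],
  [0, -0.08, 0, 0, 0, 0],
  [0, -0.08, 0, 0, 0, 0],
  [0, -0.08, 0, 0, 0, 0],
  [0, -0.08, 0, 0, 0, 0],
])

```text
clock: 26.35
position: [522.1, -35.1, 219.3]
tool_rot: [2.1, 2.336, 0.0]
ft_force: [1.0, -0.1, -2.7]
width: 55.4
gripper_force: 64.3
```

jog_arm([
  [0.001, -0.08, 0, 0, 0, 0],
  [0.001, -0.08, 0, 0, 0, 0],
  [0.001, -0.06, 0, 0, 0, 0],
  [0, -0.023, 0, 0, 0, 0],
  [0, 0, 0, 0, 0, 0],
  [0, 0, 0, 0, 0, 0],
])

```text
clock: 26.95
position: [523.8, -154.3, 219.0]
tool_rot: [-2.1, -2.336, -0.0]
ft_force: [0.6, -0.4, -1.2]
width: 55.4
gripper_force: 64.3
```

```bash
python3 look.py 120; python3 look.py 105
```

```text
[ 523.8 -154.3  219. ] jaw yaw -353.9159904593322
[325. 160.] 4787 118.8 [ 33.  64. 114.] [ 519.9 -117.6] 56.0 33.9 6.8
[621. 317.] 1591 119.9 [76. 63. 45.] [ 734.3 -203.4] 122.2 4.0 -84.2
[ 523.9 -154.   219. ] jaw yaw -353.8682305755962
[325.  98.] 4922 103.8 [ 50. 126.  66.] [516.  -80.5] 56.0 33.7 6.2
[613. 288.] 1772 104.9 [75. 63. 45.] [ 734.  -188.7] 150.4 5.9 -86.0
```

jog_arm([
  [0.001, -0.004, -0.07, 0, 0, 0],
  [0, 0, -0.07, 0, 0, 0],
  [0, 0, -0.07, 0, 0, 0],
  [0, 0, -0.04, 0, 0, 0],
  [0, 0, -0.014, 0, 0, 0],
  [0, 0, 0, 0, 0, 0],
  [0, 0, 0, 0, 0, 0],
])

```text
clock: 27.75
position: [525.3, -156.8, 88.2]
tool_rot: [2.099, 2.336, 0.001]
ft_force: [-0.4, 0.4, -1.2]
width: 55.4
gripper_force: 64.2
```

jog_arm([
  [0, 0, -0.004, 0, 0, 0],
  [0, 0, -0.004, 0, 0, 0],
  [0, 0, 0, 0, 0, 0],
  [0, 0, 0, 0, 0, 0],
])

```text
clock: 28.15
position: [524.5, -157.1, 83.2]
tool_rot: [2.1, 2.336, 0.0]
ft_force: [0.1, -0.2, -1.0]
width: 55.1
gripper_force: 64.2
```

jog_arm([
  [0, 0, -0.003, 0, 0, 0],
  [0, 0, 0, 0, 0, 0],
  [0, 0, 0, 0, 0, 0],
])

```text
clock: 28.45
position: [524.7, -157.3, 82.8]
tool_rot: [2.1, 2.335, 0.0]
ft_force: [-3.3, 0.8, 11.3]
width: 55.1
gripper_force: 65.7
```

jog_arm([
  [0, 0, 0, 0, 0, 0],
  [0, 0, 0, 0, 0, 0],
  [0, 0, 0, 0, 0, 0],
  [0, 0, 0, 0, 0, 0],
  [0, 0, 0.05, 0, 0, 0],
  [0, 0, 0.08, 0, 0, 0],
  [0, 0, 0.08, 0, 0, 0],
  [0, 0, 0, 0, 0, 0],
], jaw=1)

```text
clock: 29.25
position: [527.0, -157.8, 191.6]
tool_rot: [2.095, 2.331, 0.005]
ft_force: [0.8, -0.8, 0.3]
width: 85.1
gripper_force: 0.0
```

```bash
python3 look.py 135; python3 look.py 114;python3 - <<'E'
from bench import imaging
import cv2
cv2.imwrite("pics/w5.png",imaging.get_image("wrist")["image"][:,:,::-1])
E
```

```text
[ 527.  -157.8  191.6] jaw yaw 6.091030695350227
[320. 240.] 5705 133.8 [174. 165. 153.] [ 524.5 -158.4] 56.0 33.6 5.6
[ 526.  -157.5  189. ] jaw yaw 6.089360878993844
[322. 160.] 3067 117.8 [ 29.  61. 112.] [ 519.8 -117.5] 56.6 34.2 5.8
```

View pics/w5.png

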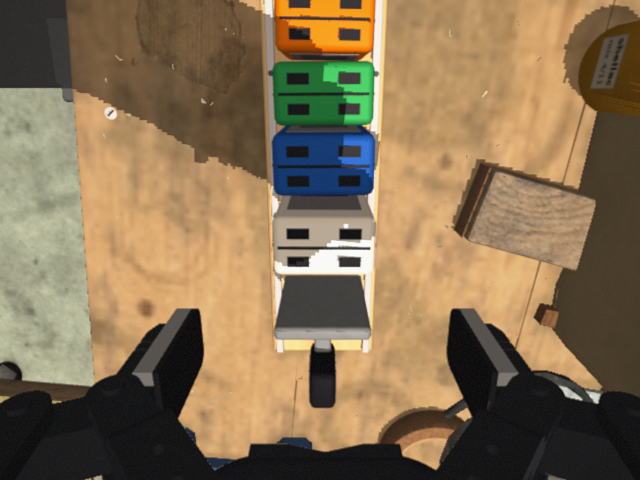

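All four cases stand in order (orange to white, rows 30–245). The grip block is at (322,375). Next I pinch it.

jog_arm([
  [0.006, -0.07, 0, 0, 0, 0],
  [0.006, -0.075, 0, 0, 0, 0],
  [0.006, -0.075, 0, 0, 0, 0],
  [0, 0, 0, 0, 0, 0],
  [0, 0, 0, 0, 0, 0],
])

```text
clock: 29.9
position: [532.6, -267.4, 184.6]
tool_rot: [-2.1, -2.332, 0.001]
ft_force: [0.6, -0.2, -0.5]
width: 85.2
gripper_force: 0.0
```

```bash
python3 look.py 114
```

```text
[ 532.6 -267.4  184.6] jaw yaw -354.00927611651593
[329. 235.] 1335 112.9 [36. 33. 33.] [ 534.9 -268.9] 27.6 17.5 -83.1
```

Grip block confirmed at (535,-269), 28x18, z 113. I descend to TCP 62 and close.

jog_arm([
  [0.004, -0.003, -0.07, 0, 0, 0],
  [0, 0, -0.07, 0, 0, 0],
  [0, 0, -0.07, 0, 0, 0],
  [0, 0, -0.035, 0, 0, 0],
  [0, 0, 0, 0, 0, 0],
  [0, 0, 0, 0, 0, 0],
])

```text
clock: 30.55
position: [535.5, -267.6, 64.3]
tool_rot: [-2.099, -2.337, 0.0]
ft_force: [0.4, -1.0, 0.3]
width: 85.4
gripper_force: 0.0
```

jog_arm([
  [0, 0, 0, 0, 0, 0],
  [0, 0, 0, 0, 0, 0],
  [0, 0, 0, 0, 0, 0],
  [0, 0, 0, 0, 0, 0],
  [0, 0, 0, 0, 0, 0],
  [0, 0, 0, 0, 0, 0],
  [0, 0, 0, 0, 0, 0],
], jaw=-1)

```text
clock: 31.25
position: [535.4, -268.7, 64.5]
tool_rot: [2.101, 2.336, -0.0]
ft_force: [-1.7, -0.8, 5.7]
width: 16.9
gripper_force: 58.7
```

jog_arm([
  [-0.0013, 0.012, 0, 0, 0, 0],
  [-0.0013, 0.012, 0, 0, 0, 0],
  [-0.0013, 0.012, 0, 0, 0, 0],
  [-0.0013, 0.012, 0, 0, 0, 0],
  [-0.0013, 0.012, 0, 0, 0, 0],
  [-0.0013, 0.012, 0, 0, 0, 0],
  [-0.0013, 0.012, 0, 0, 0, 0],
  [-0.0013, 0.012, 0, 0, 0, 0],
  [-0.0013, 0.012, 0, 0, 0, 0],
  [0, 0, 0, 0, 0, 0],
  [0, 0, 0, 0, 0, 0],
])

```text
clock: 32.35
position: [529.8, -214.3, 64.5]
tool_rot: [2.1, 2.336, 0.001]
ft_force: [-1.1, 1.4, 6.7]
width: 17.3
gripper_force: 59.1
```

jog_arm([
  [-0.0005, 0.005, 0, 0, 0, 0],
  [-0.0005, 0.005, 0, 0, 0, 0],
  [-0.0005, 0.005, 0, 0, 0, 0],
  [-0.0005, 0.005, 0, 0, 0, 0],
  [0, 0, 0, 0, 0, 0],
  [0, 0, 0, 0, 0, 0],
])

```text
clock: 32.95
position: [528.9, -205.2, 64.5]
tool_rot: [2.1, 2.335, -0.001]
ft_force: [-1.3, -2.5, 5.9]
width: 17.0
gripper_force: 59.0
```

jog_arm([
  [-0.0004, 0.004, 0, 0, 0, 0],
  [-0.0004, 0.004, 0, 0, 0, 0],
  [0, 0, 0, 0, 0, 0],
  [0, 0, 0, 0, 0, 0],
])

```text
clock: 33.35
position: [528.5, -201.6, 64.5]
tool_rot: [2.1, 2.334, -0.001]
ft_force: [-1.4, -4.3, 5.7]
width: 17.0
gripper_force: 59.0
```

jog_arm([
  [-0.0004, 0.004, 0, 0, 0, 0],
  [0, 0, 0, 0, 0, 0],
  [0, 0, 0, 0, 0, 0],
])

```text
clock: 33.65
position: [528.3, -199.6, 64.5]
tool_rot: [2.1, 2.334, -0.001]
ft_force: [-1.5, -4.8, 4.9]
width: 16.9
gripper_force: 59.0
```

jog_arm([
  [-0.0004, 0.004, 0, 0, 0, 0],
  [0, 0, 0, 0, 0, 0],
  [0, 0, 0, 0, 0, 0],
])

```text
clock: 33.95
position: [528.1, -197.8, 64.5]
tool_rot: [2.1, 2.334, -0.002]
ft_force: [-1.2, -6.1, 5.6]
width: 17.1
gripper_force: 58.9
```

jog_arm([
  [-0.0004, 0.004, 0, 0, 0, 0],
  [0, 0, 0, 0, 0, 0],
  [0, 0, 0, 0, 0, 0],
])

```text
clock: 34.25
position: [527.9, -195.9, 64.5]
tool_rot: [2.1, 2.334, -0.002]
ft_force: [-2.7, -5.9, 5.4]
width: 17.2
gripper_force: 58.9
```

jog_arm([
  [-0.0002, 0.002, 0, 0, 0, 0],
  [0, 0, 0, 0, 0, 0],
  [0, 0, 0, 0, 0, 0],
])

```text
clock: 34.55
position: [527.9, -195.0, 64.5]
tool_rot: [2.1, 2.334, -0.002]
ft_force: [-1.6, -6.3, 5.9]
width: 17.0
gripper_force: 58.9
```

jog_arm([
  [-0.0002, 0.002, 0, 0, 0, 0],
  [0, 0, 0, 0, 0, 0],
  [0, 0, 0, 0, 0, 0],
])

```text
clock: 34.85
position: [527.8, -194.0, 64.5]
tool_rot: [2.1, 2.334, -0.002]
ft_force: [-1.6, -6.0, 5.1]
width: 17.5
gripper_force: 58.9
```

jog_arm([
  [-0.0002, 0.002, 0, 0, 0, 0],
  [0, 0, 0, 0, 0, 0],
  [0, 0, 0, 0, 0, 0],
])

```text
clock: 35.15
position: [527.7, -193.7, 64.5]
tool_rot: [2.1, 2.333, -0.004]
ft_force: [-2.3, -9.2, 3.6]
width: 17.2
gripper_force: 58.8
```

```bash
python3 - <<'E'
from bench import imaging
from h import *
d=imaging.get_image("top");s=imaging.get_image("scene")
a=cv2.resize(d["image"][225:285,320:430],(400,300),interpolation=cv2.INTER_CUBIC);b=cv2.resize(s["image"][215:350,290:430],(400,300),interpolation=cv2.INTER_CUBIC)
cv2.imwrite("pics/m3.png",np.hstack([a,b])[:,:,::-1])
E
```

```text
(no output)
```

View pics/m3.png

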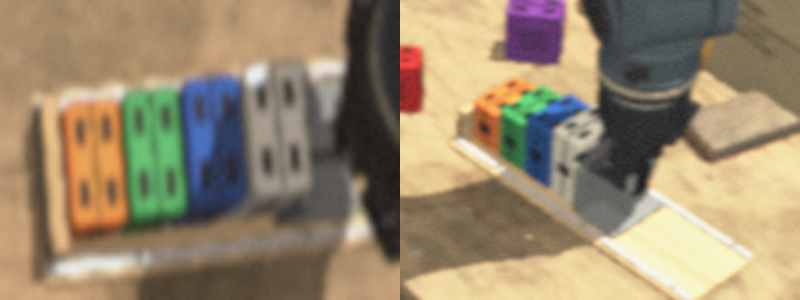

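The picture shows the row in order, with the wall at left (column 55) and the stop touching white. The force has now risen to 9 N and the motion has stalled. I give one more nudge to confirm.

jog_arm([
  [-0.0002, 0.002, 0, 0, 0, 0],
  [0, 0, 0, 0, 0, 0],
  [0, 0, 0, 0, 0, 0],
])

```text
clock: 35.55
position: [527.7, -193.7, 64.5]
tool_rot: [2.1, 2.331, -0.005]
ft_force: [-1.3, -15.1, 2.6]
width: 17.4
gripper_force: 58.6
```

jog_arm([
  [-0.0002, 0.002, 0, 0, 0, 0],
  [0, 0, 0, 0, 0, 0],
  [0, 0, 0, 0, 0, 0],
])

```text
clock: 35.85
position: [527.7, -193.7, 64.5]
tool_rot: [2.1, 2.329, -0.008]
ft_force: [-2.0, -19.6, 0.5]
width: 17.0
gripper_force: 58.6
```

Firmly seated: force rose to 20 N with no motion. I ease the preload, release, and retreat.

jog_arm([
  [0.0004, -0.005, 0, 0, 0, 0],
  [0, 0, 0, 0, 0, 0],
  [0, 0, 0, 0, 0, 0],
])

```text
clock: 36.15
position: [527.7, -193.6, 64.5]
tool_rot: [2.1, 2.333, -0.002]
ft_force: [-0.2, -7.0, 4.3]
width: 17.1
gripper_force: 59.2
```

jog_arm([
  [0, 0, 0, 0, 0, 0],
  [0, 0, 0, 0, 0, 0],
  [0, 0, 0, 0, 0, 0],
  [0, 0, 0, 0, 0, 0],
  [0, 0, 0, 0, 0, 0],
  [0, 0, 0, 0, 0, 0],
  [0, 0, 0.05, 0, 0, 0],
  [0, 0, 0.08, 0, 0, 0],
  [0, 0, 0.08, 0, 0, 0],
  [0, 0, 0.08, 0, 0, 0],
  [0, 0, 0, 0, 0, 0],
  [0, 0, 0, 0, 0, 0],
], jaw=1)

```text
clock: 37.35
position: [527.8, -192.2, 209.7]
tool_rot: [2.099, 2.335, 0.001]
ft_force: [0.0, -0.1, -0.7]
width: 85.9
gripper_force: 0.0
```

jog_arm([
  [-0.02, -0.07, 0, 0, 0, 0],
  [-0.02, -0.07, 0, 0, 0, 0],
  [-0.02, -0.07, 0, 0, 0, 0],
  [-0.02, -0.07, 0, 0, 0, 0],
  [0, 0, 0, 0, 0, 0],
  [0, 0, 0, 0, 0, 0],
])

```text
clock: 37.95
position: [486.3, -332.3, 207.2]
tool_rot: [-2.1, -2.332, 0.0]
ft_force: [0.4, 0.5, -0.2]
width: 85.5
gripper_force: 0.0
```

```bash
python3 - <<'E'
from bench import imaging
from h import *
d=imaging.get_image("top");s=imaging.get_image("scene");W=cloud(d)
for n,(u,v),h in [("tape",(211,302),37),("glue",(302,160),123)]:
    b=np.zeros((480,640),bool);b[v-22:v+22,u-22:u+22]=1;P=W[b&(d["z_map"]>0)&(abs(W[...,2]-h)<9)];print(n,*rect(P))
ps=0.1065;ey=np.array([-np.sin(ps),np.cos(ps)]);ex=np.array([np.cos(ps),np.sin(ps)]);O=np.array([524.8,-159.5])
A=(W[...,:2]-O)@ey;B=(W[...,:2]-O)@ex
for n,h in [("o",90),("g",105),("b",120),("w",135),("stop",100),("grip",114)]:
    m=(d["z_map"]>0)&(abs(W[...,2]-h)<5)&(abs(B)<40)&(A>-80)&(A<145)
    a=A[m];print(n,m.sum(),np.percentile(a,[5,50,95]).round(1),np.median(B[m]).round(1))
a=cv2.resize(d["image"][220:290,315:425],(400,300),interpolation=cv2.INTER_CUBIC);b=cv2.resize(s["image"][215:350,290:430],(400,300),interpolation=cv2.INTER_CUBIC)
cv2.imwrite("pics/m4.png",np.hstack([a,b])[:,:,::-1])
E
```

```text
tape [414.4 265.2] 67.7 61.6 -84.4
glue [738.   63.1] 55.4 53.2 1.1
o 463 [-18.4 120.  138.1] -1.7
g 454 [ -3.7  87.1 104.6] -2.6
b 469 [-29.6  53.2  70.6] -1.1
w 418 [ 6.9 22.2 36.9] -0.4
stop 277 [ -5.7  85.7 105.8] -4.5
grip 268 [-44.4  40.5  72.2] -3.1
```

View pics/m4.png

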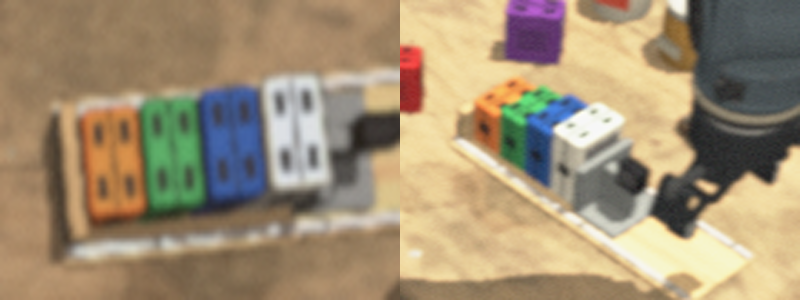

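The row is in order and tight, and the tape and glue are unmoved. White reads about 3 mm off its expected y, so I check for a lean with the wrist camera from above.

jog_arm([
  [0.015, 0.05, 0, 0, 0, 0],
  [0.015, 0.05, 0, 0, 0, 0],
  [0.015, 0.05, 0, 0, 0, 0],
  [0.015, 0.05, 0, 0, 0, 0],
  [0, 0.03, 0, 0, 0, 0],
  [0, 0, 0, 0, 0, 0],
  [0, 0, 0, 0, 0, 0],
  [0, 0, 0, 0, 0, 0],
])

```text
clock: 38.85
position: [517.2, -217.5, 209.0]
tool_rot: [2.101, 2.336, -0.0]
ft_force: [-0.7, 0.1, -0.0]
width: 85.5
gripper_force: 0.0
```

```bash
python3 - <<'E'
from bench import imaging,readout
from h import *
s=readout.observe();w=imaging.get_image("wrist");W=wcloud(w,s);print(s["position"])
ps=0.1065;ey=np.array([-np.sin(ps),np.cos(ps)]);ex=np.array([np.cos(ps),np.sin(ps)]);O=np.array([524.8,-159.5])
for h in (90,105,120,135,114,100):
    m=(w["z_map"]>0)&(abs(W[...,2]-h)<5)
    k,l,st,c=cv2.connectedComponentsWithStats(m.astype(np.uint8))
    for i in range(1,k):
        P=W[l==i]
        if st[i,4]>400 and abs((P[:,:2].mean(0)-O)@ex)<40:
            r=rect(P);q=r[0]-O
            A=np.c_[P[:,:2]-P[:,:2].mean(0),np.ones(len(P))];f=np.linalg.lstsq(A,P[:,2],rcond=None)[0]
            print(h,st[i,4],*r,"rack",(q@ex).round(1),(q@ey).round(1),"z",f[2].round(1),"tilt deg along rack y",np.degrees(f[:2]@ey).round(1),"x",np.degrees(f[:2]@ex).round(1))
cv2.imwrite("pics/w6.png",w["image"][:,:,::-1])
E
```

```text
[ 517.16412654 -217.54374565  208.97456574]
90 457 [ 523.4 -174.5] 18.3 17.1 -77.0 rack -3.0 -14.8 z 86.9 tilt deg along rack y -7.9 x -0.4
120 5698 [ 518.6 -106.1] 56.2 27.8 6.0 rack -0.5 53.8 z 119.0 tilt deg along rack y 0.8 x 0.2
135 6845 [ 522.3 -137.5] 56.3 33.6 6.1 rack -0.1 22.1 z 133.9 tilt deg along rack y -0.2 x 0.1
114 1824 [ 518.7 -106.1] 56.4 28.0 5.7 rack -0.4 53.7 z 118.1 tilt deg along rack y -0.0 x 0.2
114 1225 [ 527.4 -193.9] 27.2 18.0 -83.6 rack -1.1 -34.5 z 112.9 tilt deg along rack y -1.3 x 0.8
100 1275 [ 523.5 -159.4] 65.4 9.3 6.1 rack -1.3 0.2 z 98.3 tilt deg along rack y 6.8 x 0.3
```

View pics/w6.png

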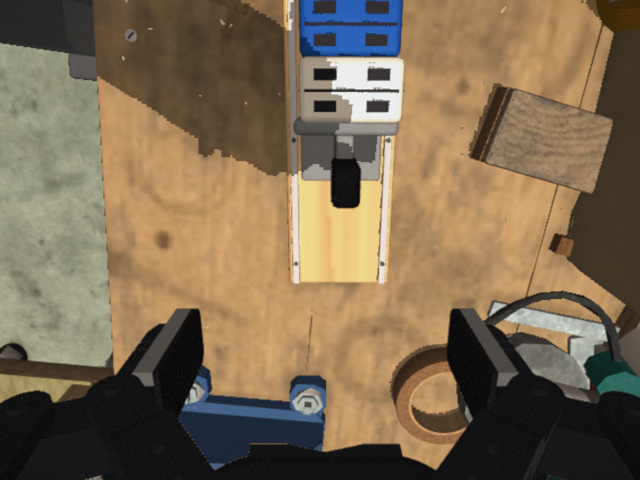

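The white case stands flat, square (yaw 6.1°) and touching both blue and the stop. The blue top is partly hidden; corrected for that, the offset is common to the row (rack-origin error). I hand in.

```bash
python3 -c "
from bench import arm
print(arm.sign_off())"
```

```text
the job is handed in; nothing more can be done
None
```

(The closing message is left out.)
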